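# Release the three red fuses from the bench dispenser

## Task

Empty the red fuse dispenser into its own tray: press its red paddle down with the fingertips and keep it down until all three fuses have rolled under the gate into the tray, then let go so that the gate drops shut again and nothing is touched. Do not touch the fuses or the gates and do not pick anything up; leave the blue dispenser and everything else on the bench as it is.

Things in the scene. Friction and masses are not known exactly. Their poses are not given: they have to be found in the camera images.
- red_dispenser: Red fuse dispenser, fixed to the bench. Origin: centre of the underside of its grey base plate (230 x 215 mm, 12 mm thick), z up. Its open white-walled chute runs along x, centred on y = +65 mm, 62 mm wide inside, walls 86 mm high above the gate; the aluminium floor slopes down at 0.17 rad towards -x (45 mm high at x = 0). A lever lies across it along y: paddle on the -y end, gate on the +y end.
- red_tray (a point): Middle of the red tray's floor, 36 mm above the bench. The tray is the chute's lower part, below the gate: side walls 58 mm high, red end wall with inner face at x = -106 mm in the dispenser's frame. The fuses roll down against that wall and stay.
- red_pivot (a point): Middle of the red lever's hinge line (parallel to the dispenser's x), at x = +20, y = -12 mm in its frame, 98 mm high, between two steel cheeks 108 mm high, the tallest fixed parts.
- blue_dispenser: Blue fuse dispenser, the same size, layout and frame as the red one, in blue. To be left alone.
- red_paddle (a point): Middle of the top face of the red paddle (42 x 40 mm, 8 mm thick) on the lever's free end, 108 mm above the bench at rest; its z axis is the pad's normal. It moves on an arc of 70 mm radius about the pivot; its middle sinks about 28 mm at full press. It springs back: about 2 N pushes it off its rest, 5 to 6 N holds it fully down.
- red_lever (a joint): Angle of the red dispenser's lever: 0 at rest (gate shut), grows as the paddle goes down, 0.42 rad at the stop (gate foot then about 35 mm over the floor; a fuse passes from about 0.3).
- blue_lever (a joint): Angle of the blue dispenser's lever, likewise; it should stay at 0.
- red_gate (a point): Middle of the lower edge of the red gate plate (30 mm wide, 4 mm thick, 55 mm high) that hangs from the lever's other end; 5 mm over the chute floor when shut.
- blue_gate (a point): The same point of the blue dispenser's gate plate.
- red_fuse1: White ceramic cartridge fuse with steel caps and a red band, 22 mm diameter, 58 mm long, about 55 g, number 1 in the queue behind the red gate (1 rests against the gate). Origin: its centre; y along its axis. It rolls down by itself when the gate is up.
- red_fuse2: White ceramic cartridge fuse with steel caps and a red band, 22 mm diameter, 58 mm long, about 55 g, number 2 in the queue behind the red gate (1 rests against the gate). Origin: its centre; y along its axis. It rolls down by itself when the gate is up.
- red_fuse3: White ceramic cartridge fuse with steel caps and a red band, 22 mm diameter, 58 mm long, about 55 g, number 3 in the queue behind the red gate (1 rests against the gate). Origin: its centre; y along its axis. It rolls down by itself when the gate is up.
- blue_fuse1: White ceramic cartridge fuse with steel caps and a blue band, 22 mm diameter, 58 mm long, about 55 g, number 1 in the queue behind the blue gate (1 rests against the gate). Origin: its centre; y along its axis. It rolls down by itself when the gate is up.
- blue_fuse2: White ceramic cartridge fuse with steel caps and a blue band, 22 mm diameter, 58 mm long, about 55 g, number 2 in the queue behind the blue gate (1 rests against the gate). Origin: its centre; y along its axis. It rolls down by itself when the gate is up.
- blue_fuse3: White ceramic cartridge fuse with steel caps and a blue band, 22 mm diameter, 58 mm long, about 55 g, number 3 in the queue behind the blue gate (1 rests against the gate). Origin: its centre; y along its axis. It rolls down by itself when the gate is up.
- red_nut: Loose brass cap nut, 22 mm wide and 22 mm high, standing on the front corner of the red dispenser's base, some 95 mm towards the tray end from the paddle. Origin: its underside.
- blue_nut: The same on the blue dispenser's base.
- adaptor: Red industrial plug adaptor standing on its wide end, 68 mm wide, 105 mm high. Origin: its underside.
- tape: Small roll of yellow tape lying flat on the back of the blue dispenser's base, 48 mm wide, 19 mm high. Origin: its underside.
- wrench: Small steel wrench, 110 mm long, lying on the back of the red dispenser's base along its own x axis, under 20 mm high.
- spray: Blue spray can with a paper label, 52 mm wide, 150 mm high, standing. Origin: its underside.
Things that resemble listed ones, but are neither listed nor needed, are in the scene too. Leave any green look-alike of the red_fuse3 alone.

How it is judged:
On the way, in this order (a step that is already met when the one before it is completed fails the run):
1. the fingers press the red paddle down (lever beyond 0.1 rad) (value of joint red_lever above 0.1 rad and contact force between the fingers and red_lever_c1 above 1 N), for 0.1 s.
2. all three red fuses have rolled into the red dispenser's tray while the paddle is still pressed (x of red_fuse1 in the frame of red_dispenser between -0.108 and -0.035 m and z of each of red_fuse1, red_fuse2, red_fuse3 in the frame of red_dispenser below 0.075 m and y of red_fuse1 in the frame of red_dispenser between 0.03 and 0.1 m and x of red_fuse2 in the frame of red_dispenser between -0.108 and -0.035 m and y of red_fuse2 in the frame of red_dispenser between 0.03 and 0.1 m and x of red_fuse3 in the frame of red_dispenser between -0.108 and -0.035 m and y of red_fuse3 in the frame of red_dispenser between 0.03 and 0.1 m and value of joint red_lever above 0.2 rad), for 0.1 s.
At the end, for the whole second after the job is handed in: All three red fuses lie at rest (slower than 30 mm/s) in the tray of the red dispenser (centres 35 to 108 mm on the tray side of its origin, between the side walls, less than 75 mm above the bench), and both levers are back at rest (below 0.05 rad) (x of red_fuse1 in the frame of red_dispenser between -0.108 and -0.035 m and z of each of red_fuse1, red_fuse2, red_fuse3 in the frame of red_dispenser below 0.075 m and y of red_fuse1 in the frame of red_dispenser between 0.03 and 0.1 m and x of red_fuse2 in the frame of red_dispenser between -0.108 and -0.035 m and y of red_fuse2 in the frame of red_dispenser between 0.03 and 0.1 m and x of red_fuse3 in the frame of red_dispenser between -0.108 and -0.035 m and y of red_fuse3 in the frame of red_dispenser between 0.03 and 0.1 m and value of joint each of red_lever, blue_lever below 0.05 rad and linear speed of each of red_fuse1, red_fuse2, red_fuse3 below 0.03 m/s); the robot touches nothing.
It fails at once if the robot touches a fuse or a gate (over 0.5 N) (contact force between any of the fingers, the arm and red_fuse1 above 0.5 N or contact force between any of the fingers, the arm and red_fuse2 above 0.5 N or contact force between any of the fingers, the arm and red_fuse3 above 0.5 N or contact force between any of the fingers, the arm and blue_fuse1 above 0.5 N or contact force between any of the fingers, the arm and blue_fuse2 above 0.5 N or contact force between any of the fingers, the arm and blue_fuse3 above 0.5 N or contact force between any of the fingers, the arm and red_lever_c2 above 0.5 N or contact force between any of the fingers, the arm and blue_lever_c2 above 0.5 N).
It fails at once if a red fuse is lifted or thrown out of the dispenser (centre over 110 mm above the bench) (height (world z) of any of red_fuse1, red_fuse2, red_fuse3 above 0.11 m).
It fails at once if the blue lever is pressed (over 0.1 rad) or a blue fuse moves more than 12 mm (value of joint blue_lever above 0.1 rad or distance of any of blue_fuse1, blue_fuse2, blue_fuse3 from where it was at the start of the episode above 0.012 m).
It fails at once if another thing on the bench is moved more than 20 mm (distance of any of adaptor, tape, wrench, spray, red_nut, blue_nut from where it was at the start of the episode above 0.02 m).
It also fails if it takes over 32 s, if anything falls off the work surface, if the arm or the gripper's body presses on something with over 40 N, if the wrist force passes 120 N, or if a joint passes its speed limit or range.

## Robot

A 7-joint arm with a two-finger parallel gripper is mounted at the origin on the work surface. World frame = base frame: x ahead of the robot, y to its left, z up, the work surface at z = 0. Lengths are in m, angles in rad, forces in N, time in s.
With the tool pointing down it reaches from about 0.35 to 0.9 m from the base axis. Payload 8.1 kg.
Tool frame: the origin (TCP) lies at the very end of the fingers, on their centre line; the grasp point (between the pads) lies 19 mm behind it (grasp_offset is the distance from the TCP to the grasp point, in m); z points along the fingers, y is the line along which they close (so a half turn about z gives the same grasp; the last joint's range is limited). The gripper opens to 92 mm and grips with 3 to 60 N. Pads are 19 mm wide; open, the fingers measure 130 mm over their backs; the gripper's body (75 mm by 190 mm) begins 47 mm behind the grasp point.
Start: joints at [1.178, 0.434, 0.025, 1.573, -0.012, 1.134, -0.075], TCP at [0.179, -0.599, 0.227] pointing down, gripper open.
Joint ranges: [-2.62, 2.62], [-0.44, 2.09], [-1.27, 1.32], [0.08, 2.57], [-1.32, 4.46], [0.12, 2], [-2.74, 2.74]. Speed limits (rad/s): [2.22, 2.22, 3.01, 3.01, 3.14, 3.14, 3.14].

## Interface

Orientations are given as a rotation vector (axis times angle).
In Python, from cell import observe, get_image, camera_params, sign_off, silhouettes, grasp_offset gives the robot as it stands. The module is installed in compiled form; this text tells all that it offers.
- The arm moves only by the tool jog_arm, never from a script. Its argument "motion" is a list that holds one entry, the list of rows, each a list of 7 numbers: the shift along the tool's x, y, z in m, then the turn, a rotation vector about the tool's x, y, z in rad, then the closure, from -1 (fully open) to 1 (shut), so that 0 is half open. In form: [[[dx, dy, dz, wx, wy, wz, hand], ...]]. A call has 1 to 10 rows; each row is the pose to reach, as a shift and turn from the pose commanded when the call began, along the tool's axes at that moment; what a row does not reach only later rows make up. A row lasts 1/12 s, in which the tool goes at most 41.7 mm and 7.16 degrees, less where a joint would pass 70% of its speed; a pose out of reach is approached as far as the arm can. A call with a gripper value outside its range is refused whole. The fingers move at their own pace and stop on an object; "force" is the grip in N (left out, the last holds). Time passes only in rows, so rows that repeat a pose let the fingers close. It gives the time, the measured TCP pose, the force, the opening and the grip force at its end, in the units of the state.
- observe(): the state, without advancing time (a new reading comes with each control period).
- get_image(name): name is "scene" or "top" or "wrist"; returns the picture (400x640x3 uint8, red, green, blue); there is no depth.
- camera_params(name): a dict with "vertical_fov" (degrees; the focal length in pixels is half the picture's height over the tangent of half this angle, whatever the lens; pixels are square), "cx", "cy" (the principal point, pixels), "T" (4x4, takes a point from camera to world coordinates). Camera axes: x right, y down, z forward; pixel columns grow to the right and rows downward; lengths in m; the calibration is good to about 2 mm. A picture is of the moment at which its call begins: read the wrist's pose just before it. camera_params takes no time and is no camera call; for the wrist camera it gives the pose at the moment of the call.
- sign_off(): hands the job in; it is judged then, once.
Trained networks look in the newest picture that a camera, given by its name, has taken for a name from the list of things; names that differ only in an ending like _2 or _b are one class to them, and where a whole thing is asked for, a point or a joint stands for the part that bears it (a point fixed in the world has none). Each returns a list of dicts, best first, with "p" (0 to 1); they miss things now and then, are a little off and sometimes report something else, mostly with a low value. They report only what shows in the picture. A call takes as long as a camera call. They do not tell look-alikes from the thing itself.
- silhouettes(query, camera): "mask" (400x640 bool, what is visible of it) and "pixel" ([column, row] in pixels, amid what is visible of it).
The state is a dict: "clock": time; "joints": joint angles; "dq": joint speeds; "joint_efforts": joint torques, N m; "position": TCP position; "ee_rot": TCP orientation; "force": force on the tool from outside, world axes, zero at the start; "ft_torque": the same for the moment, N m; "width": opening from 0.0 (shut) to 1.0 (fully open); "gripper_force": force on a finger pad.
Only numpy, scipy, OpenCV 4.12 (cv2) and the standard library are available. Lean on these libraries where they do the work, as an engineer would, in place of code of your own. Each camera call takes 0.05 s, during which the arm holds its last target. There are 200 camera calls.

## Working session

There is one attempt and no reset: what is moved stays moved. The work goes in short steps, Python scripts to look and compute and a tool call to move; the robot and the scene stay as the last step left them, time stands still between calls to the robot, and variables do not carry over. Pictures are saved under pics/ and viewed, at most 10 in all, crops included, and the job is handed in when it is done.

Besides the shell and the picture viewer there is one more tool, called after "Emit:" by a JSON object that holds its "api" and its "payload", one argument or row to a line. jog_arm: Moves the arm, as the interface text tells. Its arguments: {"type":"object","properties":{"motion":{"type":"array"},"force":{"type":"number"}},"required":["motion"]}

```bash
mkdir -p pics; cat > h.py <<'E'
import numpy as np, cv2
from cell import *
def ray(cam,px):
    c=camera_params(cam);f=200/np.tan(np.radians(c["vertical_fov"])/2);T=np.array(c["T"])
    d=T[:3,:3]@np.array([(px[0]-c["cx"])/f,(px[1]-c["cy"])/f,1]);return T[:3,3],d
def at_z(cam,px,z):
    o,d=ray(cam,px);return o+d*(z-o[2])/d[2]
def proj(cam,P):
    c=camera_params(cam);f=200/np.tan(np.radians(c["vertical_fov"])/2);T=np.array(c["T"])
    q=T[:3,:3].T@(np.asarray(P,float)-T[:3,3]);return np.round([c["cx"]+f*q[0]/q[2],c["cy"]+f*q[1]/q[2]],1)
E
python3 - <<'E'
from h import *
np.set_printoptions(precision=4,suppress=True)
for c in("scene","top"):
    im=get_image(c);cv2.imwrite(f"pics/{c}0.png",im[:,:,::-1])
    print(c,np.array(camera_params(c)["T"])[:3,3])
    for q,z in(("red_paddle",.108),("red_dispenser",.05),("blue_dispenser",.05),("red_fuse1",.07),("red_nut",.03),("red_pivot",.1),("wrench",.02),("adaptor",.1)):
        for r in silhouettes(q,c)[:4]: print(q,round(r["p"],2),np.round(r["pixel"]),at_z(c,r["pixel"],z)[:2],r["mask"].sum())
s=observe();print(s["clock"],s["position"],s["ee_rot"],s["width"],s["force"])
E
```

```text
scene [1.2264 0.5644 0.75  ]
red_paddle 0.56 [394. 230.] [0.5358 0.1879] 486
red_dispenser 0.89 [395. 254.] [0.5508 0.2077] 4687
red_dispenser 0.42 [417. 258.] [0.5273 0.256 ] 76
blue_dispenser 0.62 [305. 193.] [ 0.4972 -0.1549] 3118
red_fuse1 0.75 [362. 316.] [0.7752 0.2673] 250
red_fuse1 0.71 [416. 264.] [0.5671 0.2737] 220
red_fuse1 0.6 [462. 316.] [0.6388 0.4262] 288
red_fuse1 0.47 [420. 255.] [0.533  0.2659] 119
red_pivot 0.84 [399. 256.] [0.5987 0.2436] 4952
wrench 0.67 [487. 276.] [0.4442 0.4082] 1162
wrench 0.63 [369. 271.] [0.6165 0.1766] 336
wrench 0.45 [417. 261.] [0.5066 0.2496] 187
adaptor 0.56 [487. 275.] [0.5264 0.4238] 1218
top [ 0.263  -0.0124  1.5311]
red_paddle 0.66 [274. 202.] [0.5294 0.1643] 412
red_dispenser 0.94 [272. 214.] [0.4998 0.1745] 3802
blue_dispenser 0.83 [369. 230.] [ 0.4699 -0.1577] 3711
red_fuse1 0.69 [208. 184.] [0.5841 0.4012] 114
red_fuse1 0.56 [246. 191.] [0.5685 0.2681] 127
red_fuse1 0.54 [245. 197.] [0.548  0.2686] 125
red_fuse1 0.45 [262. 150.] [0.7182 0.2297] 104
red_pivot 0.88 [270. 217.] [0.4816 0.1754] 3716
wrench 0.6 [278. 186.] [0.6033 0.1669] 153
wrench 0.58 [457. 242.] [ 0.4524 -0.4617] 412
adaptor 0.68 [353. 203.] [ 0.5464 -0.0954] 113
adaptor 0.63 [204. 221.] [0.452 0.387] 362
0.9 [ 0.1785 -0.599   0.2268] [ 3.1086  0.4534 -0.    ] 1.0028659738590062 [-0.7987  0.1272 -0.4643]
```

```bash
python3 - <<'E'
import cv2,numpy as np
a=cv2.imread("pics/top0.png")[120:300,160:480];b=cv2.imread("pics/scene0.png")
cv2.imwrite("pics/topc.png",cv2.resize(a,(800,450),interpolation=cv2.INTER_CUBIC))
cv2.imwrite("pics/scenec.png",cv2.resize(b[150:350,240:520],(800,571),interpolation=cv2.INTER_CUBIC))
E
```

```text
(no output)
```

View pics/topc.png

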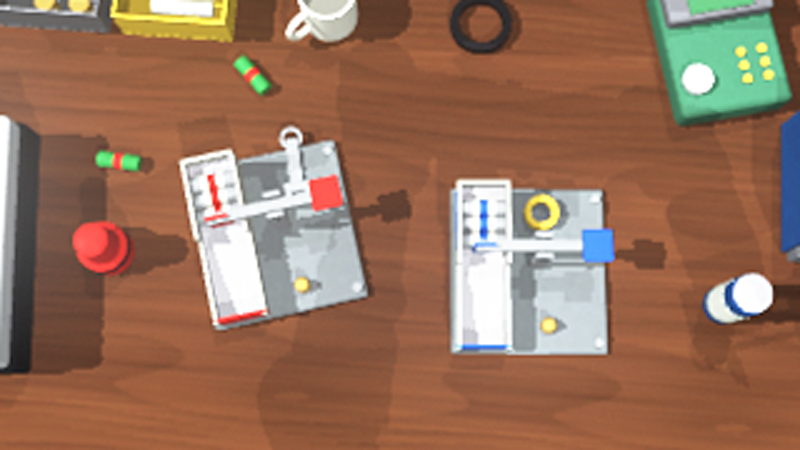

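View pics/scenec.png

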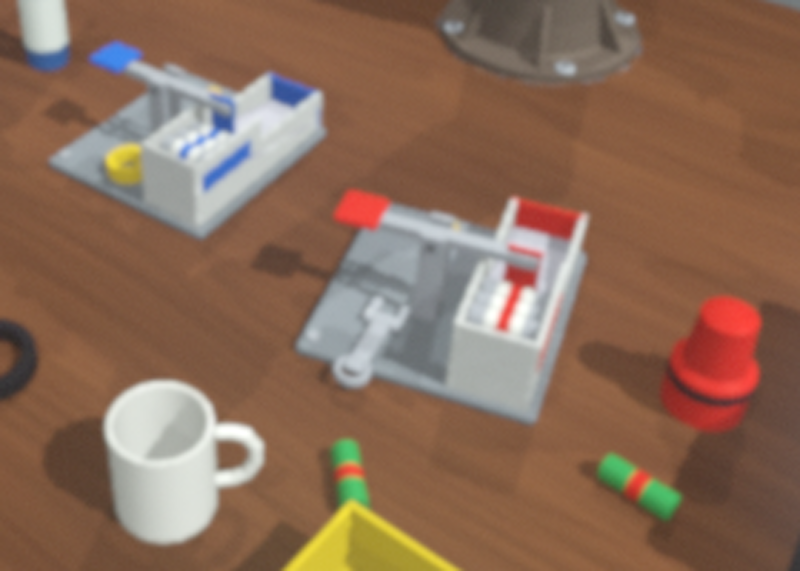

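The top crop shows the red dispenser, tray end towards the robot. Its red paddle is at about full-picture (290,197), the red gate at (246,207) and the nut at (281,234); the blue paddle is at (399,218). The candidates for red fuses are the three in the red chute near (246,194) and two green fuses with red bands at (261,150) and (207,184). Only the white ones in the chute fit the description. For the press, the red square at (290,197) on the lever's free end is the paddle. Next I measure it by colour in both views.

```bash
python3 - <<'E'
from h import *
from scipy.optimize import least_squares
np.set_printoptions(precision=4,suppress=True)
cs={"top":(290,197),"scene":(366,223)};cen={}
for c,p in cs.items():
    im=cv2.imread(f"pics/{c}0.png");h=cv2.cvtColor(im,cv2.COLOR_BGR2HSV)
    m=(((h[...,0]<8)|(h[...,0]>172))&(h[...,1]>150)&(h[...,2]>110)).astype(np.uint8)
    n,l,st,ce=cv2.connectedComponentsWithStats(m)
    i=min(range(1,n),key=lambda k:np.hypot(*(ce[k]-p))+(st[k][4]<30)*99);cen[c]=ce[i]
    pts=np.argwhere(l==i)[:,::-1].astype(np.float32)
    r=cv2.minAreaRect(pts);b=np.array([at_z(c,q,.108)[:2] for q in cv2.boxPoints(r)])
    print(c,ce[i],st[i],at_z(c,ce[i],.107),"\n",b,np.linalg.norm(np.diff(b,axis=0),axis=1),np.arctan2(*(np.diff(b,axis=0).T[::-1])))
A=[];B=[]
for c in cen:
    o,d=ray(c,cen[c]);d/=np.linalg.norm(d);P=np.eye(3)-np.outer(d,d);A.append(P);B.append(P@o)
print("tri",np.linalg.solve(sum(A),sum(B)))
# base plate corners in the top view (z=.012), from crop pixels -> yaw and origin
cr=np.array([[333,142],[368,297],[215,328]])*.4+[160,120]
w=np.array([at_z("top",q,.012)[:2] for q in cr]);print(w,np.linalg.norm(w[0]-w[1]),np.linalg.norm(w[1]-w[2]))
for a,bq in((w[1],w[0]),):print("yaw x",np.arctan2(*(bq-a)[::-1]))
v=w[2]-w[1];print("yaw y",np.arctan2(-v[0],v[1]),"origin",(w[0]+w[2])/2)
E
```

```text
top [289.791  196.8657] [284 190  13  14 134] [0.5515 0.1149 0.107 ] 
 [[0.5651 0.139 ]
 [0.5761 0.1031]
 [0.5376 0.0913]
 [0.5267 0.127 ]] [0.0375 0.0403 0.0373] [-1.274  -2.8433  1.8663]
scene [365.4112 222.467 ] [356 216  20  14 197] [0.5547 0.1146 0.107 ] 
 [[0.585  0.1058]
 [0.5349 0.082 ]
 [0.5268 0.127 ]
 [0.5763 0.1486]] [0.0555 0.0457 0.054 ] [-2.6978  1.7505  0.4113]
tri [0.5524 0.1142 0.1052]
[[0.6442 0.1176]
 [0.4279 0.0506]
 [0.3704 0.2565]] 0.22638709632153592 0.21376314122959458
yaw x 0.30061826466493996
yaw y 0.2726092091728245 origin [0.5073 0.187 ]
```

Both views agree: the paddle is at about (0.552, 0.1145), triangulated height 105 mm against the given 108. The base plate measures 226 x 214 mm and gives yaw 0.29, and the origin it implies puts the paddle at (0.550, 0.114). I'll carry the fingers shut and turned 90° so the 190 mm gripper body stays clear of the gate.

Emit:
{"api": "jog_arm", "payload": {
  "motion": [
    [[0.028, -0.029, 0, 0, 0, -0.08, 1], [0.056, -0.057, 0, 0, 0, -0.16, 1], [0.084, -0.086, 0, 0, 0, -0.24, 1], [0.112, -0.115, 0, 0, 0, -0.32, 1], [0.14, -0.143, 0, 0, 0, -0.4, 1], [0.168, -0.172, 0, 0, 0, -0.48, 1], [0.196, -0.2, 0, 0, 0, -0.56, 1], [0.224, -0.229, 0, 0, 0, -0.64, 1], [0.252, -0.258, 0, 0, 0, -0.72, 1], [0.28, -0.286, 0, 0, 0, -0.8, 1]]
  ],
  "force": 10
}}

```text
clock: 1.73
position: [0.3657, -0.243, 0.2271]
ee_rot: [2.683, 1.633, 0.0]
force: [0.8, -0.1, -0.6]
width: 0.323
gripper_force: 0.0
```

```bash
cat >> h.py <<'E'
from scipy.spatial.transform import Rotation as Ro
def to(P,yaw):
    s=observe();R=Ro.from_rotvec(s["ee_rot"]);T=Ro.from_euler("z",yaw)*Ro.from_euler("x",np.pi)
    print("t",s["clock"],"pos",np.round(s["position"],4),"w",round(s["width"],2),"F",np.round(s["force"],1))
    print("shift",np.round(R.inv().apply(np.array(P)-s["position"]),4),"turn",np.round((R.inv()*T).as_rotvec(),3))
E
python3 -c "
from h import *
to([.5525,.111,.227],.29+np.pi/2)"
```

```text
t 1.7333 pos [ 0.3657 -0.243   0.2271] w 0.32 F [ 0.8 -0.1 -0.6]
shift [ 0.4003  0.0033 -0.    ] turn [ 0.001  0.001 -0.767]
```

Emit:
{"api": "jog_arm", "payload": {
  "motion": [
    [[0.04, 0, 0, 0, 0, -0.077, 1], [0.08, 0.001, 0, 0, 0, -0.154, 1], [0.12, 0.001, 0, 0, 0, -0.231, 1], [0.16, 0.001, 0, 0, 0, -0.308, 1], [0.2, 0.002, 0, 0, 0, -0.385, 1], [0.24, 0.002, 0, 0, 0, -0.46, 1], [0.28, 0.002, 0, 0, 0, -0.54, 1], [0.32, 0.003, 0, 0, 0, -0.62, 1], [0.36, 0.003, 0.01, 0, 0, -0.69, 1], [0.4, 0.003, 0.02, 0, 0, -0.767, 1]]
  ]
}}

```text
clock: 2.57
position: [0.5542, 0.1101, 0.2071]
ee_rot: [1.878, 2.516, 0.002]
force: [1.0, 0.4, 0.0]
width: 0.004
gripper_force: 0.0
```

```bash
python3 - <<'E'
from h import *
to([.5525,.111,.14],.29+np.pi/2)
im=get_image("wrist");cv2.imwrite("pics/w1.png",im[:,:,::-1])
print("tip",proj("wrist",observe()["position"]),"paddle",proj("wrist",[.552,.1145,.108]))
E
```

```text
t 2.5667 pos [0.5542 0.1101 0.2071] w 0.0 F [1.  0.4 0. ]
shift [ 0.0014 -0.0016  0.0671] turn [ 0.002  0.    -0.002]
tip [317.4 248.4] paddle [312.4 203.9]
```

View pics/w1.png

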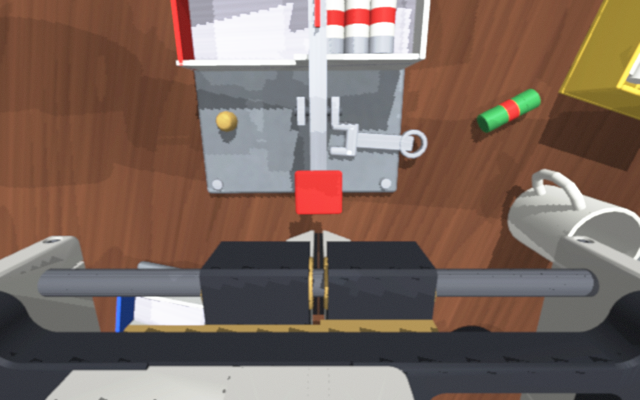

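The wrist view shows the red paddle at (319,192), the red lever running up to the chute, and three white fuses at the gate. The point I predicted was (312,204), about 10 mm off. I'll measure again now the arm has settled.

```bash
python3 - <<'E'
from h import *
np.set_printoptions(precision=4,suppress=True)
guess={"wrist":(319,192),"top":(290,197),"scene":(366,223)};L={}
for c,p in guess.items():
    s=observe();par=ray(c,(0,0))[0];im=get_image(c)
    h=cv2.cvtColor(im,cv2.COLOR_RGB2HSV)
    m=(((h[...,0]<8)|(h[...,0]>172))&(h[...,1]>150)&(h[...,2]>110)).astype(np.uint8)
    n,l,st,ce=cv2.connectedComponentsWithStats(m)
    i=min(range(1,n),key=lambda k:np.hypot(*(ce[k]-p))+(st[k][4]<30)*99)
    L[c]=ray(c,ce[i]);print(c,s["clock"],s["position"],par,L[c][0],ce[i],st[i],at_z(c,ce[i],.108))
def tri(k):
    A=B=0
    for c in k:
        o,d=L[c];d=d/np.linalg.norm(d);P=np.eye(3)-np.outer(d,d);A=A+P;B=B+P@o
    return np.linalg.solve(A,B)
for k in(("wrist","top"),("wrist","scene"),("top","scene"),L):print(list(k),tri(k))
print("tip in top/scene",proj("top",observe()["position"]),proj("scene",observe()["position"]))
E
```

```text
wrist 2.6167 [0.5552 0.1185 0.205 ] [0.5329 0.1901 0.3636] [0.5319 0.1873 0.3639] [314.1274 202.0413] [ 290  180   49   45 2057] [0.5512 0.1132 0.108 ]
top 2.6667 [0.5536 0.1154 0.2053] [ 0.263  -0.0124  1.5311] [ 0.263  -0.0124  1.5311] [245.1875 196.6875] [243 190   5  14  32] [0.5413 0.2614 0.108 ]
scene 2.7167 [0.5529 0.112  0.2057] [1.2264 0.5644 0.75  ] [1.2264 0.5644 0.75  ] [365.4096 222.5957] [357 216  19  14 188] [0.5562 0.1156 0.108 ]
['wrist', 'top'] [0.5079 0.2019 0.3924]
['wrist', 'scene'] [0.5514 0.1121 0.1034]
['top', 'scene'] [0.5681 0.1999 0.1575]
['wrist', 'top', 'scene'] [0.5571 0.175  0.167 ]
tip in top/scene [289.2 190. ] [366.2 189.3]
```

The earlier mismatch was only arm motion: settled, the wrist view gives (0.551, 0.113), matching the other cameras. The fingers are over the paddle, so I go down and press.

Emit:
{"api": "jog_arm", "payload": {
  "motion": [
    [[0, 0, 0.03, 0, 0, 0, 1], [0, 0, 0.06, 0, 0, 0, 1], [0, 0, 0.085, 0, 0, 0, 1], [0, 0, 0.09, 0, 0, 0, 1], [0, 0, 0.098, 0, 0, 0, 1], [0, 0, 0.105, 0, 0, 0, 1], [0, 0, 0.112, 0, 0, 0, 1], [0, 0, 0.117, 0, 0, 0, 1], [0, 0, 0.121, 0, 0, 0, 1], [0, 0, 0.121, 0, 0, 0, 1]]
  ]
}}

```text
clock: 3.6
position: [0.5534, 0.1085, 0.0858]
ee_rot: [1.882, 2.515, 0.001]
force: [0.6, -2.5, 4.4]
width: 0.005
gripper_force: 2.3
```

```bash
python3 - <<'E'
from h import *
to([.553,.1097,.083],.29+np.pi/2)
w=get_image("wrist");s=get_image("scene")
a=cv2.resize(w[0:240,150:470],(800,600))[:,:,::-1];cv2.imwrite("pics/w2.png",a)
cv2.imwrite("pics/s2.png",cv2.resize(s[190:310,330:490],(800,600),interpolation=cv2.INTER_CUBIC)[:,:,::-1])
E
```

```text
t 3.6 pos [0.5534 0.1085 0.0858] w 0.01 F [ 0.6 -2.5  4.4]
shift [ 0.0013 -0.0001  0.0028] turn [ 0.001  0.    -0.004]
```

View pics/s2.png

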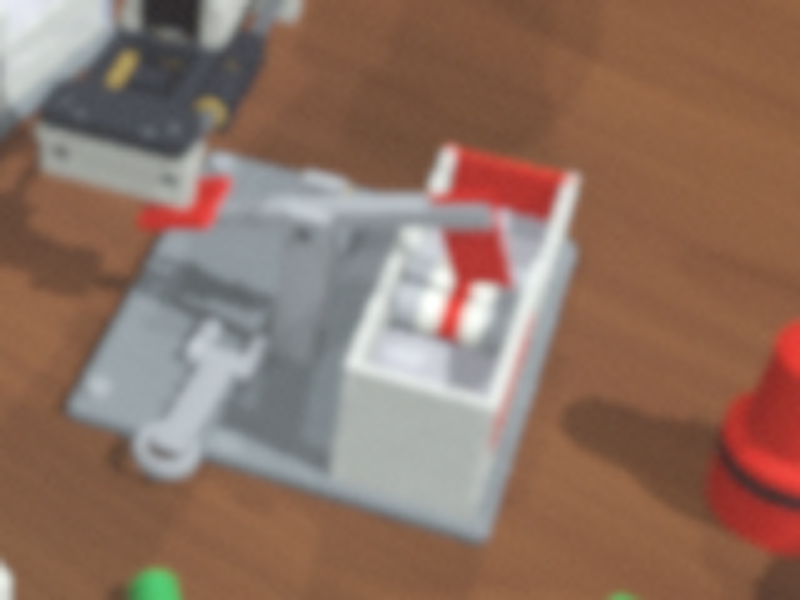

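The fingers hold the paddle down (crop about (190,205)), the gate is tilted up (475,250), and the last fuses are passing under it (450,315). I press 2 mm further and hold.

Emit:
{"api": "jog_arm", "payload": {
  "motion": [
    [[0, 0, 0.002, 0, 0, 0, 1], [0, 0, 0.002, 0, 0, 0, 1], [0, 0, 0.002, 0, 0, 0, 1], [0, 0, 0.002, 0, 0, 0, 1], [0, 0, 0.002, 0, 0, 0, 1], [0, 0, 0.002, 0, 0, 0, 1], [0, 0, 0.002, 0, 0, 0, 1], [0, 0, 0.002, 0, 0, 0, 1], [0, 0, 0.002, 0, 0, 0, 1], [0, 0, 0.002, 0, 0, 0, 1]]
  ]
}}

```text
clock: 4.53
position: [0.5532, 0.1086, 0.0838]
ee_rot: [1.882, 2.515, 0.001]
force: [0.7, 0.8, 6.2]
width: 0.006
gripper_force: 2.3
```

```bash
python3 - <<'E'
from h import *
w=get_image("wrist");s=get_image("scene");t=get_image("top")
f=lambda i,x,y,k:cv2.resize(i[y:y+120,x:x+160] if k else i[0:240,150:470],(400,300),interpolation=cv2.INTER_CUBIC)
o=np.vstack([np.hstack([f(s,330,190,1),f(t,200,140,1)]),np.hstack([f(w,0,0,0),cv2.resize(w,(400,300))])])
cv2.imwrite("pics/p3.png",o[:,:,::-1])
E
```

```text
(no output)
```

View pics/p3.png

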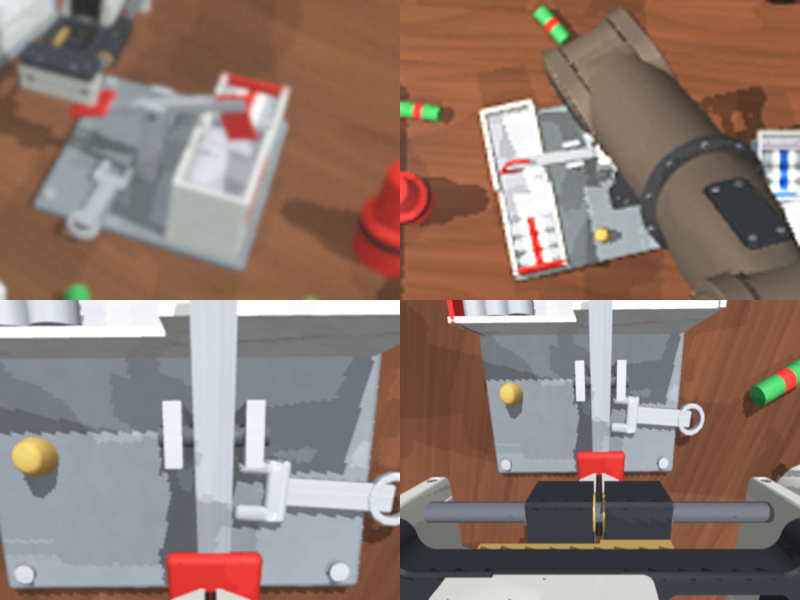

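The top view (panel about (535,243)) shows all three fuses side by side against the red end wall, and the chute behind the gate is empty. The paddle is still pressed, so I let it up slowly and lift clear.

Emit:
{"api": "jog_arm", "payload": {
  "motion": [
    [[0, 0, -0.006, 0, 0, 0, 1], [0, 0, -0.012, 0, 0, 0, 1], [0, 0, -0.018, 0, 0, 0, 1], [0, 0, -0.024, 0, 0, 0, 1], [0, 0, -0.03, 0, 0, 0, 1], [0, 0, -0.04, 0, 0, 0, 1], [0, 0, -0.06, 0, 0, 0, 1], [0, 0, -0.085, 0, 0, 0, 1], [0, 0, -0.11, 0, 0, 0, 1], [0, 0, -0.11, 0, 0, 0, 1]]
  ]
}}

```text
clock: 5.52
position: [0.5546, 0.11, 0.1988]
ee_rot: [1.879, 2.513, 0.008]
force: [0.5, 0.6, 0.9]
width: 0.002
gripper_force: 0.0
```

Emit:
{"api": "jog_arm", "payload": {
  "motion": [
    [[0, 0, 0, 0, 0, 0, 1], [0, 0, 0, 0, 0, 0, 1], [0, 0, 0, 0, 0, 0, 1], [0, 0, 0, 0, 0, 0, 1], [0, 0, 0, 0, 0, 0, 1], [0, 0, 0, 0, 0, 0, 1]]
  ]
}}

```text
clock: 6.02
position: [0.5526, 0.1083, 0.1931]
ee_rot: [-1.882, -2.515, 0.001]
force: [0.2, 0.0, 0.0]
width: 0.006
gripper_force: 0.0
```

```bash
python3 - <<'E'
from h import *
w=get_image("wrist");s=get_image("scene");t=get_image("top")
f=lambda i,x,y:cv2.resize(i[y:y+120,x:x+160],(400,300),interpolation=cv2.INTER_CUBIC)
o=np.vstack([np.hstack([f(s,330,190),f(t,200,140)]),np.hstack([cv2.resize(w,(400,300)),f(t,320,160)])])
cv2.imwrite("pics/p4.png",o[:,:,::-1]);x=observe();print(x["clock"],x["position"],x["force"])
E
```

```text
6.1667 [0.55285859 0.10834839 0.19347521] [-0.73129893  0.12295648  0.9441271 ]
```

View pics/p4.png

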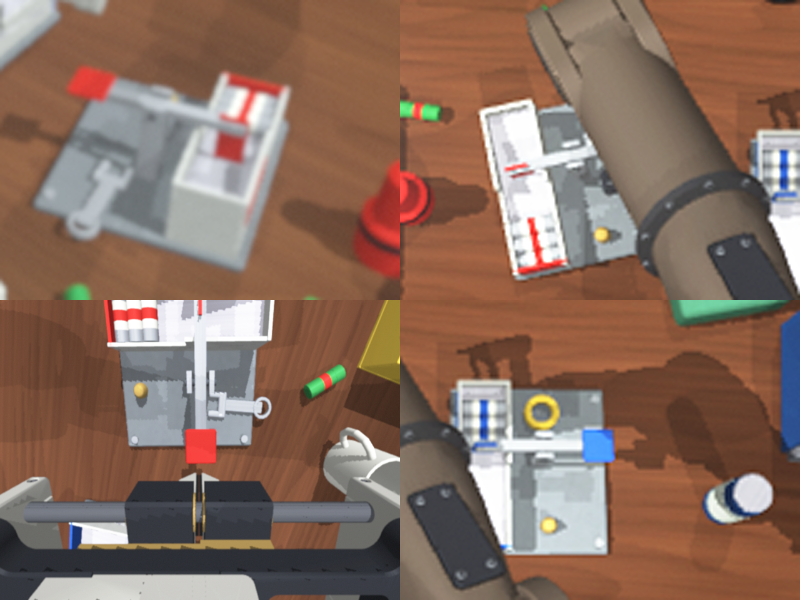

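The wrist panel shows the paddle back up at (200,445), the gate shut, and the three fuses in the tray at (135,320). The blue dispenser, nuts, wrench and tape are where they were. I hand it in.

```bash
python3 -c "
from cell import *
print(sign_off())"
```

```text
the job is handed in; nothing more can be done
None
```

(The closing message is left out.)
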